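# Hang the second scraper on an occupied hook bar

### The arm

A 6-joint arm with a two-finger parallel gripper is mounted at the origin on a cart in front of the work surface, level with it; the furniture and walls round the work are solid. World frame = base frame: x ahead of the robot, y to its left, z up, the work surface at z = 0. Lengths are in mm, angles in degrees, forces in N, time in s.
With the tool pointing down it reaches from about 300 to 950 mm from the base axis. Payload 3.1 kg.
Tool frame: the origin (TCP) lies midway between the tips of the shut fingers; the grasp point (between the pads) lies robot.grip_point_offset behind it (robot.grip_point_offset is the distance from the TCP to the grasp point, in mm); z points along the fingers, y is the line along which they close (so a half turn about z gives the same grasp; the last joint's range is limited). The gripper opens to 85 mm and grips with 20 to 120 N. Pads are 22 mm wide; open, the fingers measure 114 mm over their backs; the gripper's body (76 mm by 85 mm) begins 54 mm behind the grasp point. The pads swing forward as they close: fully open they stand 13 mm farther back than shut.
Start: joints at [-74.181, 17.653, 93.61, -0, 68.738, -3.994], TCP at [211.817, -588.018, 231.272] pointing down, gripper open.
Joint ranges: [-175.34, 175.34], [-45.06, 112.39], [2.9, 150.54], [-68.45, 248.45], [3.09, 151.38], [-168.51, 168.51]. Speed limits (degrees/s): [159.86, 159.86, 180, 180, 180, 180].

### API

Orientations are given as a 3x3 rotation matrix whose columns are the frame's x, y, z axes.
In Python, from station import robot gives the robot as it stands.
- The arm moves only by the tool arm_command, never from a script. Its argument "targets" is a list that holds one entry, the list of rows, each a list of 7 numbers: the turn, a rotation vector about the world's x, y, z in rad, then the shift along the world's x, y, z in m, then the closure, from 0 (fully open) to 1 (shut). In form: [[[ax, ay, az, tx, ty, tz, gripper], ...]]. A call has exactly 10 rows; each row is the pose to reach, as a shift and turn from the pose commanded when the call began; what a row does not reach only later rows make up. A row lasts 1/12 s, in which the tool goes at most 41.7 mm and 7.16 degrees, less where a joint would pass 70% of its speed; a pose out of reach is approached as far as the arm can. A call with a gripper value outside its range is refused whole. The fingers move at their own pace and stop on an object; "newtons" is the grip in N (left out, the last holds). Time passes only in rows, so rows that repeat a pose let the fingers close, or fill a call up. It gives the time, the measured TCP pose, the force, the opening and the grip force at its end, in the units of the state.
- robot.observe(): the state, without advancing time (a new reading comes with each control period).
- robot.camera(name): name is "scene" or "top"; returns a dict with "image" (420x560x3 uint8, blue, green, red), "depth" (420x560 float32, mm along the optical axis (not along the pixel's ray), 0 where there is no reading), "K" (3x3 intrinsics, pixels), "R" (3x3) and "t" (3): a world point X has camera coordinates R X + t. Camera axes: x right, y down, z forward; pixel columns grow to the right and rows downward; lengths in mm; the calibration is good to about 2 mm. A picture is of the moment at which its call begins.
- robot.finish_job(): hands the job in; it is judged then, once.
The state is a dict: "time_s": time; "q": joint angles; "qd": joint speeds; "tau": joint torques, N m; "ee_pos": TCP position; "eef_rot": TCP orientation; "contact_force": force on the tool from outside, world axes, zero at the start; "wrist_torque": the same for the moment, N m; "opening": opening from 0.0 (shut) to 1.0 (fully open); "grasp_force": force on a finger pad.
Only numpy, scipy, OpenCV 4.12 (cv2) and the standard library are available. Lean on these libraries where they do the work, as an engineer would, in place of code of your own. Each camera call takes 0.05 s, during which the arm holds its last target. There are 200 camera calls.

### The job

Take the wooden-handled scraper that has a hole in its blade out of the slotted block and hang it by that hole on the steel bar of the stand, in front of the steel plate that already hangs there. Then use the scraper to push the plate gently back along the bar until it has clearly squeezed the sprung rubber pad behind it (the last few millimetres by feel, well under 13 N), and let go so that both hang side by side. The plate must stay on the bar, and leave the other things where they are.

Things in the scene. Friction and masses are not known exactly. Their poses are not given: they have to be found in the camera images.
- hook_stand: Fixed steel stand: base plate 150 x 100 x 12 mm, 16 mm post whose top lies level with the bar, and a round bar 9 mm thick, axis 150 mm above the worktop. Origin on the worktop under the post; the bar leaves the post along this frame's -x, level for 108 mm, then rises 6.5 mm over the last 14 mm (upturned tip at x = -122 mm).
- bar_end (a point): Point on the bar's axis where the level part ends and the upturned tip begins (stand frame x = -108 mm, 150 mm high); axes as the stand's
- bar_tip (a point): Centre of the round end of the upturned tip (stand frame x = -122 mm, 156.5 mm high); axes as the stand's
- hung_plate: Loose plain steel plate 70 mm wide, 90 mm high, 5 mm thick, hanging on the bar by an 18 mm hole whose centre lies 16 mm below its upper edge. Origin in the middle of its lower edge; x is the plate's normal (along the bar), y its width, z up. It starts 66 to 85 mm in front of the post.
- plate_hole (a point): Centre of the hung plate's hole, 74 mm above its origin; when it hangs, 4.5 mm below the bar's axis
- scraper: Loose scraper, about 220 g: steel blade 80 mm wide, 114 mm high, 4 mm thick, with an 18 mm hole; on its upper edge a rectangular wooden handle 22 mm thick, 70 mm wide, 34 mm high. Origin in the middle of the blade's lower edge; x is the blade's normal (the hole's axis), y its width, z up. Both faces are alike. It stands upright in one of the two slots.
- scraper_hole (a point): Centre of the scraper's hole, 85 mm above its origin and 29 mm below the underside of the handle
- scraper_handle (a point): Centre of the scraper's wooden handle, 131 mm above its origin; axes as the scraper's. Grip it across its 22 mm thickness (along x).
- plain_scraper: Bystander in the other slot: the same blade without a hole, under a round wooden handle (26 mm diameter, 70 mm wide, 138 mm high in all). Origin in the middle of the blade's lower edge.
- slot_block: Fixed wooden block 60 x 230 x 40 mm with two slots in a row along its y, 57 mm either side of the middle, each 86 mm long (y) and 7 mm wide (x), floor 10 mm above the worktop. Origin at the centre of its underside.
- garlic: Bystander: a bulb of garlic, 56 mm, on the worktop
- lemon: Bystander: a lemon, 72 mm long
- peeler: Bystander: a peeler, 170 mm long
- mug: Bystander: a mug, 101 mm high
- teaspoon: Bystander: a teaspoon, 130 mm long, at the right
- bar_root (a point): Where the bar's axis meets the post, 150 mm high; axes as the stand's. Near it a clamped collar on the bar (immovable, place unreported, varies by 11 mm either way) carries a sprung rubber pad, 30 mm diameter: its free front face is 34 to 56 mm from this point. The pad gives 1 mm per 2 N and bottoms after 5 mm; 5 to 8 N is a clear squeeze.
Mind the look-alikes: they are no part of the job. What is shaped like the scraper but orange is not meant.

How it is judged:
By the outcome, as a careful person would: the job done as asked, in the order asked, and still so for the second after the job is handed in, with the robot touching nothing.
It also fails if it takes over 69 s, if anything falls off the work surface, if the arm or the gripper's body presses on something with over 40 N, if the wrist force passes 120 N, or if a joint passes its speed limit or range.

## Working session

There is one attempt and no reset: what is moved stays moved. The work goes in short steps, Python scripts to look and compute and a tool call to move; the robot and the scene stay as the last step left them, time stands still between calls to the robot, and variables do not carry over. Pictures are saved under pics/ and viewed, at most 10 in all, crops included, and the job is handed in when it is done.

Besides the shell and the picture viewer there is one more tool, called after "Call:" as name(argument=value, ...) on one line, values as JSON. arm_command: Moves the arm, as the interface text tells. Its arguments: {"type":"object","properties":{"targets":{"type":"array"},"newtons":{"type":"number"}},"required":["targets"]}

```bash
mkdir -p pics; python3 - <<'E'
from station import robot
import cv2,numpy as np
for n in("scene","top"):
    c=robot.camera(n); cv2.imwrite(f"pics/{n}0.png",c["image"]); np.savez(f"{n}0.npz",**c)
    print(n,c["K"].round(1).tolist(),c["R"].round(3).tolist(),c["t"].round(1), (c["depth"]>0).mean())
print(robot.grip_point_offset, robot.observe())
E
```

```text
scene [[497.4, 0.0, 274.9], [0.0, 497.4, 206.8], [0.0, 0.0, 1.0]] [[-0.496, -0.868, -0.019], [-0.424, 0.262, -0.867], [0.758, -0.422, -0.498]] [ 175.   305.4 1356.9] 0.9960034013605442
top [[500.3, 0.0, 279.0], [0.0, 500.3, 205.3], [0.0, 0.0, 1.0]] [[-0.194, -0.981, 0.002], [-0.797, 0.156, -0.584], [0.572, -0.115, -0.812]] [  27.7  422.6 1472.5] 0.9960714285714286
18.700000000000003 {'time_s': 0.1, 'q': array([-7.41784838e+01,  1.77031058e+01,  9.36821259e+01,  2.03739726e-04,
        6.87384231e+01, -3.99155942e+00]), 'qd': array([ 0.01084181,  0.04225981, -0.1721633 ,  0.0620127 ,  0.01749945,
        0.09274742]), 'tau': array([-7.07884137e-04, -4.16409230e+01, -2.77644074e+01, -5.68874134e-05,
        4.04262551e-03, -2.21474593e-06]), 'ee_pos': array([ 211.6345544 , -587.27607907,  230.12374658]), 'eef_rot': array([[ 9.40803923e-01,  3.38950786e-01, -5.85221831e-04],
       [ 3.38951256e-01, -9.40801643e-01,  2.07732444e-03],
       [ 1.53533090e-04, -2.15271665e-03, -9.99997671e-01]]), 'contact_force': array([-0.26649731,  0.10841578, -0.31800247]), 'wrist_torque': array([ 0.00152526, -0.00722914,  0.00618585]), 'grasp_force': 0.0, 'opening': 1.0026828858418935}
```

View pics/scene0.png

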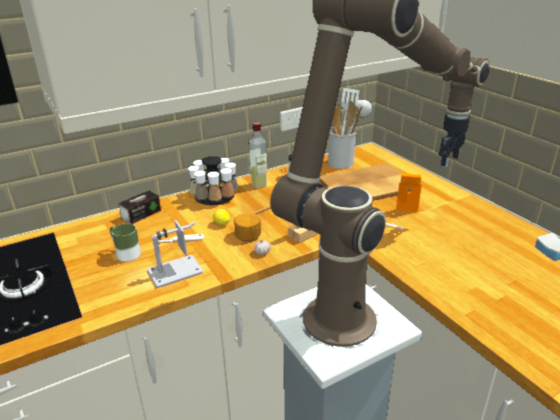

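View pics/top0.png

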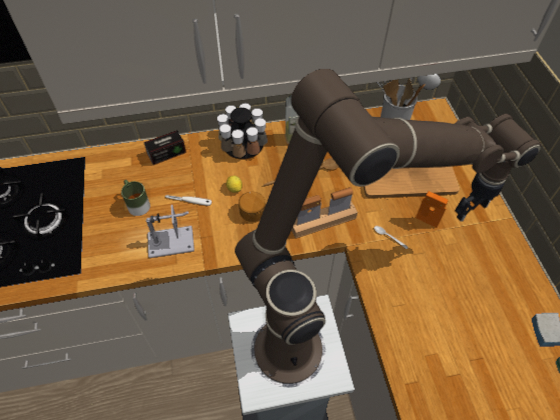

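```bash
cat > h.py <<'E'
import numpy as np,cv2
def load(n): return dict(np.load(n+".npz"))
def px2w(c,u,v,d=None):
    d=c["depth"][int(round(v)),int(round(u))] if d is None else d
    return c["R"].T@(np.linalg.inv(c["K"])@np.array([u,v,1.])*d-c["t"])
def onz(c,u,v,z):
    o=-c["R"].T@c["t"]; r=c["R"].T@np.linalg.inv(c["K"])@np.array([u,v,1.]); return o+r*(z-o[2])/r[2]
def w2px(c,X):
    p=c["K"]@(c["R"]@np.array(X,float)+c["t"]); return p[:2]/p[2]
def ray(c,u,v): return -c["R"].T@c["t"], c["R"].T@np.linalg.inv(c["K"])@np.array([u,v,1.])
def tri(c1,p1,c2,p2):
    A=[];b=[]
    for c,p in((c1,p1),(c2,p2)):
        o,r=ray(c,*p); r=r/np.linalg.norm(r); M=np.eye(3)-np.outer(r,r); A.append(M); b.append(M@o)
    X,res,_,_=np.linalg.lstsq(np.vstack(A),np.hstack(b),rcond=None); return X, res**.5
def crop(c,x0,y0,x1,y1,s,f): cv2.imwrite(f,cv2.resize(c["image"][y0:y1,x0:x1],None,fx=s,fy=s,interpolation=cv2.INTER_CUBIC))
E
python3 - <<'E'
from h import *
s,t=load("scene0"),load("top0")
a=cv2.resize(t["image"][180:270,130:260],None,fx=3,fy=3,interpolation=2); a=cv2.resize(a,(400,277))
b=cv2.resize(t["image"][160:260,260:400],(400,286),interpolation=2)
c=cv2.resize(s["image"][205:295,120:250],(400,277),interpolation=2)
d=cv2.resize(s["image"][160:260,270:410],(400,286),interpolation=2)
im=np.zeros((572,800,3),np.uint8)
im[:277,:400]=a;im[:286,400:]=b;im[286:563,:400]=c;im[286:,400:]=d
cv2.imwrite("pics/c1.png",im)
for c in(s,t): print(-c["R"].T@c["t"])
for n,c,u,v in(("tblock",t,330,226),("tblade1",t,313,210),("tblade2",t,342,203),("orange",t,432,210),("base",t,175,240),("spec",s,300,233)): print(n,px2w(c,u,v).round(1))
E
```

```text
[-811.69763102  644.30682605  943.93820478]
[-500.8154867   130.64245435 1442.08062753]
tblock [ 393.  -228.1    4.6]
tblade1 [ 408.3 -166.4   95.6]
tblade2 [ 428.4 -272.4   79.7]
orange [ 343.  -559.6   79.2]
base [434.3 297.8  11.4]
spec [ 367.1 -105.3   40.1]
```

View pics/c1.png

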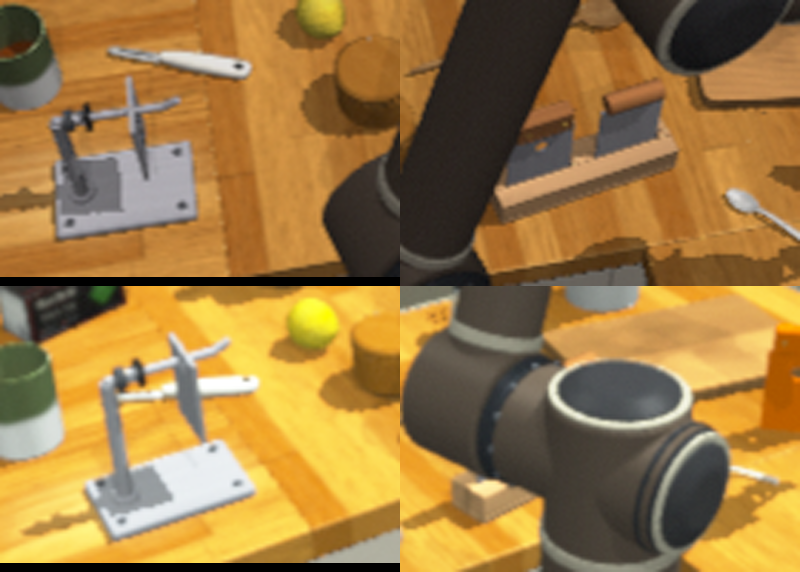

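```bash
cat > cloud.py <<'E'
from h import *
def cloud(c):
    v,u=np.mgrid[0:420,0:560]; d=c["depth"]
    P=np.stack([u,v,np.ones_like(u)],-1)@np.linalg.inv(c["K"]).T*d[...,None]
    return (P-c["t"])@c["R"], u,v
E
python3 - <<'E'
from cloud import *
np.set_printoptions(suppress=True,precision=1)
t,s=load("top0"),load("scene0")
P,u,v=cloud(t); x,y,z=P[...,0],P[...,1],P[...,2]
roi=(x>340)&(x<520)&(y>-360)&(y<-80)
for lo,hi in((34,46),(60,115),(118,156),(150,175)):
    m=roi&(z>lo)&(z<hi); Q=P[m]; print(lo,hi,len(Q))
    if lo==34:
        r=cv2.minAreaRect(Q[:,:2].astype(np.float32)); print(r)
    else:
        for sel in(Q[:,1]<-215,Q[:,1]>-215):
            q=Q[sel]
            if len(q)>8: print(len(q),q.min(0),q.max(0),"slope dx/dy",np.polyfit(q[:,1],q[:,0],1), q.mean(0))
for n,c in(("top",t),("scene",s)):
    P,u,v=cloud(c); x,y,z=P[...,0],P[...,1],P[...,2]
    roi=(x>340)&(x<540)&(y>150)&(y<400)
    m=roi&(z>8)&(z<17)&(c["image"].max(2).astype(int)-c["image"].min(2)<50); r=cv2.minAreaRect(P[m][:,:2].astype(np.float32)); print(n,"base",r,cv2.boxPoints(r).tolist(),np.median(z[m]))
    m=roi&(z>138)&(z<170); print(len(P[m]))
    o=np.argsort(P[m][:,1]); print(np.c_[P[m],u[m],v[m]][o][::2])
E
```

```text
34 46 611
((415.0565185546875, -206.30609130859375), (65.43702697753906, 230.9579315185547), 9.709508895874023)
60 115 380
191 [ 415.3 -302.6   60.1] [ 435.9 -221.7  114.9] slope dx/dy [ -0.2 380.8] [ 426.2 -261.8   87.2]
189 [ 396.6 -190.9   60.7] [ 417.  -110.6  113.6] slope dx/dy [ -0.2 380.6] [ 406.7 -150.7   85.5]
118 156 300
173 [ 409.4 -296.4  118.3] [ 444.8 -224.8  153.3] slope dx/dy [ -0.1 390.1] [ 422.8 -259.6  142.1]
127 [ 389.6 -190.2  118.5] [ 420.9 -117.8  156. ] slope dx/dy [ -0.2 368.4] [ 400.3 -152.9  143.3]
150 175 120
12 [ 415.  -288.4  150.3] [ 430.9 -226.1  153.3] slope dx/dy [ -0.2 383.5] [ 424.6 -259.5  151.7]
108 [ 390.4 -186.2  150.2] [ 420.9 -123.5  165.6] slope dx/dy [ -0.2 366.7] [ 405.7 -156.   157.1]
top base ((432.8848571777344, 315.0954895019531), (148.4511260986328, 102.13260650634766), 89.9350814819336) [[381.7344970703125, 240.92782592773438], [483.86700439453125, 240.81210327148438], [484.03521728515625, 389.2631530761719], [381.9027099609375, 389.3788757324219]] 12.48968645415288
213
[[434.8 236.2 157.6 187.  212. ]
 [437.8 238.8 159.6 186.  211. 
[... 7256 characters left out ...]
235. ]
 [443.2 348.9 158.5 156.  231. ]
 [431.5 349.2 161.5 157.  232. ]
 [444.6 349.5 150.9 156.  233. ]
 [431.9 350.1 154.6 157.  234. ]
 [433.2 350.2 150.5 157.  235. ]
 [430.3 351.4 149.  157.  236. ]
 [434.2 352.4 154.2 156.  234. ]
 [431.  354.1 149.5 156.  236. ]
 [430.1 355.3 143.4 156.  238. ]
 [434.2 355.8 151.8 155.  235. ]
 [431.8 357.8 143.3 155.  238. ]
 [434.5 358.1 155.9 154.  234. ]
 [427.  359.3 143.  155.  239. ]
 [431.5 360.2 147.8 154.  237. ]
 [434.5 361.5 153.5 153.  235. ]
 [435.3 361.8 149.7 153.  236. ]
 [425.6 362.1 148.3 154.  238. ]
 [437.9 363.6 152.4 152.  235. ]
 [427.8 363.9 151.1 153.  237. ]
 [433.3 365.6 148.6 152.  237. ]
 [434.  366.4 141.5 152.  239. ]]
```

Call:
arm_command(targets=[[[0,0,0.05,0.007,0.015,0,0],[0,0,0.15,0.021,0.046,0,0],[0,0,0.25,0.035,0.078,0,0],[0,0,0.36,0.05,0.112,0,0],[0,0,0.47,0.066,0.147,0,0],[0,0,0.58,0.081,0.18,0,0],[0,0,0.69,0.097,0.216,0,0],[0,0,0.8,0.112,0.25,0,0],[0,0,0.91,0.128,0.285,0,0],[0,0,1.02,0.143,0.319,0,0]]], newtons=60)

```text
time_s: 0.93
ee_pos: [354.9, -267.0, 230.9]
eef_rot: [[0.199, 0.98, -0.0], [0.98, -0.199, 0.001], [0.0, -0.0, -1.0]]
contact_force: [1.1, -1.3, 0.6]
opening: 1.003
grasp_force: 0.0
```

Call:
arm_command(targets=[[[0,0,0.1,0.015,0.033,0,0],[0,0,0.2,0.03,0.066,0,0],[0,0,0.29,0.042,0.094,0,0],[0,0,0.35,0.05,0.112,0,0],[0,0,0.374,0.053,0.118,0,0],[0,0,0.374,0.053,0.118,-0.015,0],[0,0,0.374,0.053,0.118,-0.03,0],[0,0,0.374,0.053,0.118,-0.04,0],[0,0,0.374,0.053,0.118,-0.04,0],[0,0,0.374,0.053,0.118,-0.04,0]]])

```text
time_s: 1.77
ee_pos: [407.1, -151.2, 190.6]
eef_rot: [[-0.167, 0.986, -0.002], [0.986, 0.167, 0.001], [0.001, -0.002, -1.0]]
contact_force: [-0.6, 0.6, 0.5]
opening: 1.002
grasp_force: 0.0
```

```bash
python3 - <<'E'
from station import robot
import cv2,numpy as np
from h import *
for n in("scene","top"):
    c=robot.camera(n); np.savez(f"{n}1.npz",**c)
s,t=load("scene1"),load("top1")
im=np.hstack([cv2.resize(c["image"][140:270,250:410],(400,325),interpolation=2) for c in(t,s)])
cv2.imwrite("pics/c2.png",im)
o=robot.observe();print(o["ee_pos"],o["eef_rot"].round(3),o["q"],o["time_s"])
E
```

```text
[ 408.13074101 -151.68136397  191.79665537] [[-0.167  0.986  0.001]
 [ 0.986  0.167 -0.   ]
 [-0.001  0.001 -1.   ]] [-2.61161743e+01 -1.17487918e+00  1.20154023e+02 -8.06373138e-03
  6.09735345e+01 -3.57421492e+01] 1.8667
```

View pics/c2.png

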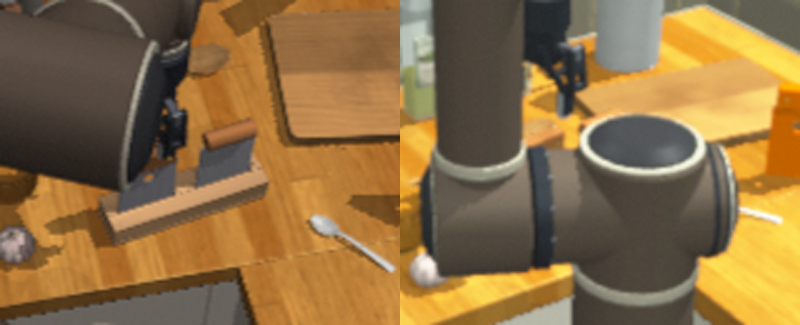

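Call:
arm_command(targets=[[[0,0,0,0,0,-0.012,0],[0,0,0,0,0,-0.027,0],[0,0,0,0,0,-0.042,0],[0,0,0,0,0,-0.055,0],[0,0,0,0,0,-0.064,0],[0,0,0,0,0,-0.069,0],[0,0,0,0,0,-0.07,0],[0,0,0,0,0,-0.07,0.4],[0,0,0,0,0,-0.07,0.6],[0,0,0,0,0,-0.07,0.8]]], newtons=60)

```text
time_s: 2.7
ee_pos: [408.6, -151.4, 122.1]
eef_rot: [[-0.168, 0.986, 0.002], [0.986, 0.168, -0.001], [-0.001, 0.001, -1.0]]
contact_force: [-1.0, 0.7, 0.1]
opening: 0.608
grasp_force: 0.0
```

Call:
arm_command(targets=[[[0,0,0,0,0,0,1],[0,0,0,0,0,0,1],[0,0,0,0,0,0,1],[0,0,0,0,0,0,1],[0,0,0,0,0,0,1],[0,0,0,0,0,0,1],[0,0,0,0,0,0,1],[0,0,0,0,0,0,1],[0,0,0,0,0,0,1],[0,0,0,0,0,0,1]]])

```text
time_s: 3.53
ee_pos: [408.3, -151.3, 121.9]
eef_rot: [[-0.168, 0.986, 0.001], [0.986, 0.168, -0.0], [-0.001, 0.001, -1.0]]
contact_force: [-1.4, -0.4, 5.1]
opening: 0.249
grasp_force: 59.6
```

Call:
arm_command(targets=[[[0,0,0,0,0,0.004,1],[0,0,0,0,0,0.012,1],[0,0,0,0,0,0.024,1],[0,0,0,0,0,0.038,1],[0,0,0,0,0,0.054,1],[0,0,0,0,0,0.072,1],[0,0,0,0,0,0.09,1],[0,0,0,0,0,0.106,1],[0,0,0,0,0,0.116,1],[0,0,0,0,0,0.12,1]]])

```text
time_s: 4.37
ee_pos: [408.4, -151.3, 242.8]
eef_rot: [[-0.168, 0.986, 0.002], [0.986, 0.168, -0.001], [-0.001, 0.002, -1.0]]
contact_force: [0.9, -0.7, -3.1]
opening: 0.248
grasp_force: 59.1
```

```bash
python3 - <<'E'
from cloud import *
P,u,v=cloud(load("top0")); x,y,z=P[...,0],P[...,1],P[...,2]
for a in range(-150,240,30):
    m=(x>330)&(x<530)&(y>a)&(y<a+30)&(z<500); print(a,m.sum(),np.percentile(z[m],[50,90,98,99.8]).round() if m.sum() else "")
E
```

```text
-150 504 [ 34. 145. 160. 163.]
-120 320 [  4.  45.  87. 117.]
-90 108 [-0.  3.  7.  8.]
-60 0 
-30 78 [67. 72. 73. 73.]
0 256 [66. 72. 75. 78.]
30 390 [37. 71. 74. 77.]
60 453 [-2. 49. 69. 72.]
90 574 [-3.  3.  6.  9.]
120 659 [-3.  3.  6.  8.]
150 613 [-2.  4.  7.  9.]
180 894 [-8.  3.  6. 10.]
210 943 [-112.    3.    6.  159.]
```

Call:
arm_command(targets=[[[0,0,0.05,0.001,0.011,0,1],[0,0,0.14,0.003,0.032,0,1],[0,0,0.24,0.005,0.055,0,1],[0,0,0.34,0.007,0.078,0,1],[0,0,0.44,0.009,0.101,0,1],[0,0,0.54,0.01,0.124,0,1],[0,0,0.64,0.012,0.147,0,1],[0,0,0.74,0.014,0.17,0,1],[0,0,0.84,0.016,0.193,0,1],[0,0,0.94,0.018,0.216,0,1]]])

```text
time_s: 5.2
ee_pos: [424.7, 66.1, 240.1]
eef_rot: [[-0.897, 0.441, -0.002], [0.441, 0.897, -0.0], [0.002, -0.001, -1.0]]
contact_force: [0.0, -0.9, -2.6]
opening: 0.25
grasp_force: 59.0
```

Call:
arm_command(targets=[[[0,0,0.1,0.002,0.023,0,1],[0,0,0.2,0.004,0.046,0,1],[0,0,0.3,0.005,0.069,0,1],[0,0,0.38,0.006,0.088,-0.005,1],[0,0,0.44,0.007,0.1,-0.015,1],[0,0,0.462,0.007,0.105,-0.028,1],[0,0,0.462,0.007,0.105,-0.042,1],[0,0,0.462,0.007,0.105,-0.052,1],[0,0,0.462,0.007,0.105,-0.057,1],[0,0,0.462,0.007,0.105,-0.058,1]]])

```text
time_s: 6.03
ee_pos: [431.3, 169.4, 181.4]
eef_rot: [[-1.0, 0.0, -0.004], [0.0, 1.0, -0.001], [0.004, -0.001, -1.0]]
contact_force: [0.4, -0.7, -2.4]
opening: 0.252
grasp_force: 59.0
```

Call:
arm_command(targets=[[[0,0,0,0,0,0,1],[0,0,0,0,0,0,1],[0,0,0,0,0,0,1],[0,0,0,0,0,0,1],[0,0,0,0,0,0,1],[0,0,0,0,0,0,1],[0,0,0,0,0,0,1],[0,0,0,0,0,0,1],[0,0,0,0,0,0,1],[0,0,0,0,0,0,1]]])

```text
time_s: 6.87
ee_pos: [432.8, 170.0, 183.3]
eef_rot: [[-1.0, -0.0, -0.0], [-0.0, 1.0, -0.0], [0.0, -0.0, -1.0]]
contact_force: [0.3, 0.5, -2.8]
opening: 0.248
grasp_force: 59.0
```

```bash
cat > look.py <<'E'
from station import robot
import sys
from cloud import *
def shoot(k,x0,y0,x1,y1):
    ims=[]
    for n in("top","scene"):
        c=robot.camera(n); np.savez(f"{n}{k}.npz",**c)
        ims.append(cv2.resize(c["image"][y0:y1,x0:x1],(400,int(400*(y1-y0)/(x1-x0))),interpolation=2))
    cv2.imwrite(f"pics/l{k}.png",np.hstack(ims))
    o=robot.observe(); print(o["ee_pos"].round(1),o["eef_rot"].round(3).tolist(),o["contact_force"].round(1),round(o["time_s"],2))
E
python3 - <<'E'
from look import *
np.set_printoptions(suppress=True,precision=1)
shoot(2,130,170,250,270)
for n in("top2","scene2"):
    c=load(n);P,u,v=cloud(c);x,y,z=P[...,0],P[...,1],P[...,2]
    m=(abs(x-433)<60)&(abs(y-170)<25)&(z>50)&(z<178); q=P[m]
    print(n,len(q)); 
    if len(q)<20: continue
    for a in range(60,180,15):
        k=q[(q[:,2]>a)&(q[:,2]<a+15)]
        if len(k): print(a,len(k),k.mean(0),k.min(0)[0],k.max(0)[0])
E
```

```text
[432.8 170.  183.3] [[-1.0, -0.0, -0.0], [-0.0, 1.0, -0.0], [0.0, -0.0, -1.0]] [-0.1 -0.1 -3.1] 6.97
top2 0
scene2 282
60 11 [429.6 172.4  73.2] 394.14145628567616 470.63527110252306
75 40 [429.8 172.9  83.6] 390.6593852785962 478.31346641294283
90 45 [430.3 172.6  98. ] 392.2712118873865 474.21732542584016
105 35 [429.9 172.6 112.6] 394.61530205988186 474.64495985223056
120 49 [430.7 173.  128. ] 390.07972249345585 472.46700075061545
135 38 [430.5 172.9 142.7] 392.16722703305385 471.87934490001925
150 39 [431.1 173.  156.9] 391.0408217502395 474.53468762064045
165 25 [408.  173.  171.2] 391.4589954083248 437.5975497447659
```

View pics/l2.png

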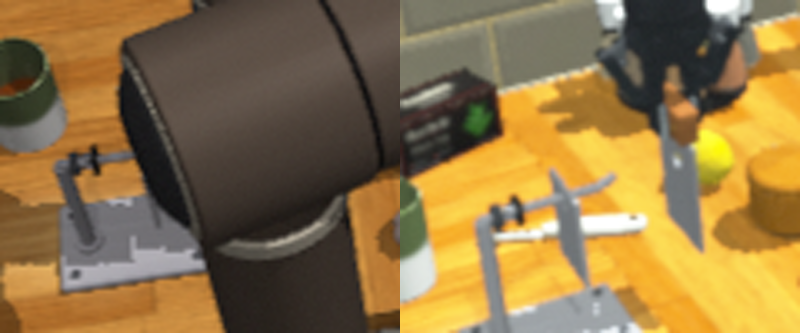

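```bash
python3 - <<'E'
from cloud import *
np.set_printoptions(suppress=True,precision=2)
for n in("scene0","scene2","top0"):
    c=load(n);P,u,v=cloud(c);x,y,z=P[...,0],P[...,1],P[...,2]
    m=(abs(x-432)<14)&(((y>248)&(y<277))|((y>291)&(y<321)))&(z>140)&(z<165)
    q=P[m]; print(n,m.sum(),"bar x(y)",np.polyfit(q[:,1]-260,q[:,0],1),"z",np.polyfit(q[:,1]-260,q[:,2],1))
    m=(abs(x-432)<14)&(y<246)&(y>225)&(z>140)&(z<172); q=P[m]; print(" tip",q.mean(0),q[:,1].min(),np.sort(q[:,1])[:4])
    m=(abs(x-432)<45)&(abs(y-284)<8)&(z>75)&(z<165);q=P[m]; print(" plate x,y,z",q.mean(0),np.percentile(q,[1,99],axis=0),"y(x)",np.polyfit(q[:,0]-432,q[:,1],1))
c=load("scene2");P,u,v=cloud(c);x,y,z=P[...,0],P[...,1],P[...,2]
m=(abs(x-433)<60)&(abs(y-172)<10)&(z>60)&(z<160); q=P[m]
print("y fit",np.linalg.lstsq(np.c_[q[:,0]-432,q[:,2]-120,np.ones(len(q))],q[:,1],rcond=None)[0])
# blade quad by casting rays of mask contour onto y=173 plane
im=c["image"].astype(int); 
o,_=ray(c,0,0); rr=np.stack([u,v,np.ones_like(u)],-1)@np.linalg.inv(c["K"]).T@c["R"]
X=o+rr*((173-o[1])/rr[...,1])[...,None]
mm=m.astype(np.uint8)
for a in range(65,160,10):
    s=m&(X[...,2]>a)&(X[...,2]<a+10); print(a,s.sum(),np.sort(X[s][:,0])[[0,1,2,-3,-2,-1]])
for a in range(400,470,15):
    s=m&(X[...,0]>a)&(X[...,0]<a+15); print("bot",a,np.sort(X[s][:,2])[:3])
r=im[212:226,204:224]; print((r.max(2)-r.min(2)))
print("hole 213,218:",X[218,213], X[217,212],X[218,212])
E
```

```text
scene0 55 bar x(y) [ -0.01 432.07] z [  0.01 152.22]
 tip [430.13 239.95 158.11] 234.41686217110987 [234.42 235.15 235.44 237.66]
 plate x,y,z [427.39 284.17 123.26] [[395.85 279.46  76.49]
 [472.19 288.64 163.7 ]] y(x) [  0.01 284.2 ]
scene2 56 bar x(y) [  0.01 431.54] z [ -0.01 152.54]
 tip [431.59 240.04 156.84] 234.3698258621822 [234.37 235.75 235.9  236.44]
 plate x,y,z [427.74 283.97 123.23] [[396.35 279.06  76.61]
 [470.47 288.73 163.17]] y(x) [  0.   283.98]
top0 55 bar x(y) [  0.01 433.12] z [ -0.   152.92]
 tip [432.97 240.86 157.99] 236.21462436606657 [236.21 236.62 238.79 238.89]
 plate x,y,z [426.47 282.85 129.58] [[397.27 277.48  75.5 ]
 [470.5  289.74 163.61]] y(x) [ -0.03 282.66]
y fit [  0.01   0.   172.85]
65 8 [398.82 413.59 421.45 445.42 460.82 469.06]
75 27 [389.63 390.38 396.52 467.22 468.14 475.49]
85 28 [387.38 388.13 388.88 472.7  473.62 474.55]
95 29 [385.9  386.64 393.48 464.48 470.85 471.77]
105 26 [391.23 391.98 392.73 461.77 469.02 469.93]
115 28 [389.74 390.48 397.3  474.44 475.37 476.29]
125 30 [387.53 388.26 389.   465.39 472.61 473.52]
135 29 [386.06
[... 852 characters left out ...]
25 175 177
  183 191]
 [174 172 174 171 123  25   4   6   9  11   8   6   5   4  26  95 146 154
  165 175]
 [173 173 174 172 126  33   3   6   6   7   7   6   6   4  17  77 134 143
  144 153]
 [172 174 173 171 137  50   1   7   6   6   5   7   6   6   9  63 124 131
  130 135]
 [172 174 172 171 140  56   1   7   7   5   7   6   5   6   3  55 118 126
  126 126]
 [171 172 174 172 137  44   3   7   6   7   6   7   7   7   2  48 108 126
  125 124]
 [171 171 172 173 141  41   2   7   7   6   5   6   7   8   2  37  92 114
  116 120]
 [172 170 172 169 121  39   3   7   7   7   7   7   6   6   1  36  90 108
  109 112]]
hole 213,218: [428.56 173.   155.08] [436.34 173.   154.69] [437.17 173.   150.64]
```

Call:
arm_command(targets=[[[0,0,0,0,0.006,0,1],[0,0,0,0,0.014,0,1],[0,0,0,0,0.024,0,1],[0,0,0,0,0.034,0,1],[0,0,0,0,0.044,0,1],[0,0,0,0,0.051,0,1],[0,0,0,0,0.055,0,1],[0,0,0,0,0.055,0,1],[0,0,0,0,0.055,0,1],[0,0,0,0,0.055,0,1]]])

```text
time_s: 7.8
ee_pos: [432.7, 224.8, 183.1]
eef_rot: [[-1.0, -0.0, -0.0], [-0.0, 1.0, -0.0], [0.0, -0.0, -1.0]]
contact_force: [0.6, -0.6, -3.1]
opening: 0.253
grasp_force: 59.1
```

```bash
python3 - <<'E'
from look import *
shoot(3,140,180,220,250)
E
```

```text
[432.7 224.6 183.2] [[-1.0, 0.0, -0.0], [0.0, 1.0, -0.0], [0.0, -0.0, -1.0]] [ 0.7 -0.2 -2.4] 7.9
```

View pics/l3.png

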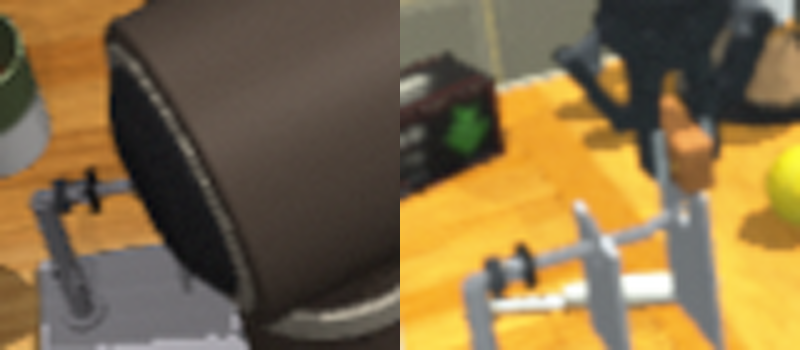

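Call:
arm_command(targets=[[[0,0,0,0,0.002,0,1],[0,0,0,0,0.004,0,1],[0,0,0,0,0.006,0,1],[0,0,0,0,0.008,0,1],[0,0,0,0,0.009,0,1],[0,0,0,0,0.01,0,1],[0,0,0,0,0.011,-0.0003,1],[0,0,0,0,0.012,-0.0008,1],[0,0,0,0,0.013,-0.0012,1],[0,0,0,0,0.014,-0.0015,1]]])

```text
time_s: 8.73
ee_pos: [432.7, 239.0, 181.6]
eef_rot: [[-1.0, -0.0, -0.0], [-0.0, 1.0, -0.0], [0.0, -0.0, -1.0]]
contact_force: [-0.1, -0.2, -2.8]
opening: 0.247
grasp_force: 59.1
```

Call:
arm_command(targets=[[[0,0,0,0,0.001,-0.0005,1],[0,0,0,0,0.002,-0.001,1],[0,0,0,0,0.003,-0.0015,1],[0,0,0,0,0.004,-0.002,1],[0,0,0,0,0.005,-0.0025,1],[0,0,0,0,0.006,-0.003,1],[0,0,0,0,0.007,-0.0033,1],[0,0,0,0,0.008,-0.0037,1],[0,0,0,0,0.009,-0.004,1],[0,0,0,0,0.01,-0.0045,1]]])

```text
time_s: 9.57
ee_pos: [432.9, 249.1, 177.3]
eef_rot: [[-1.0, -0.0, 0.0], [-0.0, 1.0, 0.0], [-0.0, 0.0, -1.0]]
contact_force: [-0.6, 0.0, -2.8]
opening: 0.249
grasp_force: 59.1
```

Call:
arm_command(targets=[[[0,0,0,0,0.003,0,1],[0,0,0,0,0.006,0,1],[0,0,0,0,0.01,0,1],[0,0,0,0,0.014,0,1],[0,0,0,0,0.018,0,1],[0,0,0,0,0.021,0,1],[0,0,0,0,0.024,0,1],[0,0,0,0,0.026,0,1],[0,0,0,0,0.028,0,1],[0,0,0,0,0.03,0,1]]])

```text
time_s: 10.4
ee_pos: [432.8, 278.8, 177.2]
eef_rot: [[-1.0, -0.0, -0.0], [-0.0, 1.0, -0.001], [0.0, -0.001, -1.0]]
contact_force: [0.5, -0.3, -1.1]
opening: 0.252
grasp_force: 59.2
```

Call:
arm_command(targets=[[[0,0,0,0,0.002,0,1],[0,0,0,0,0.004,0,1],[0,0,0,0,0.006,0,1],[0,0,0,0,0.008,0,1],[0,0,0,0,0.01,0,1],[0,0,0,0,0.012,0,1],[0,0,0,0,0.014,0,1],[0,0,0,0,0.016,0,1],[0,0,0,0,0.018,0,1],[0,0,0,0,0.02,0,1]]])

```text
time_s: 11.23
ee_pos: [432.8, 299.2, 177.2]
eef_rot: [[-1.0, -0.0, -0.0], [-0.0, 1.0, -0.0], [0.0, -0.0, -1.0]]
contact_force: [0.6, 0.1, -1.7]
opening: 0.251
grasp_force: 59.1
```

```bash
python3 - <<'E'
from look import *
shoot(4,130,180,210,250)
c=load("scene4");P,u,v=cloud(c);x,y,z=P[...,0],P[...,1],P[...,2]
for lo,hi in((75,100),(100,130),(130,145)):
    m=(abs(x-420)<25)&(y>260)&(y<322)&(z>lo)&(z<hi); print(lo,m.sum(),np.percentile(y[m],[5,25,50,75,95]).round(1))
m=(abs(x-432)<14)&(y>320)&(y<340)&(z>155); print("pad y",np.sort(y[m]).round(1))
E
```

```text
[432.9 299.5 177.3] [[-1.0, -0.0, 0.0], [-0.0, 1.0, 0.001], [-0.0, 0.001, -1.0]] [ 0.   0.6 -2.9] 11.33
75 48 [300.8 305.  307.5 308.3 309. ]
100 62 [300.4 303.2 307.2 308.2 309.1]
130 29 [300.1 305.4 307.2 308.1 308.8]
pad y [320.1 320.3 320.4 320.4 320.5 320.6 320.7 320.7 320.8 320.8 320.9 321.
 321.1 321.1 321.2 321.3 321.3 321.3 321.4 321.4 321.5 321.5 321.6 321.7
 321.8 321.9 322.  322.3 322.4 322.4 322.4 322.6 322.6 322.7 322.7 322.7
 322.8 322.8 322.9 323.  323.1 323.1 323.2 323.2 323.3 323.3 323.4 323.5
 323.5 323.6 323.6 323.7 323.7 323.7 323.8 323.8 323.8 323.9 324.  324.1
 324.3 324.3 324.6 324.7 324.8 324.8 324.8 324.9 325.  325.  325.1 325.1
 325.2 325.2 325.3 325.3 325.5 325.5 325.5 325.6 325.6 325.6 325.6 325.7
 325.8 325.9 326.  326.  326.  326.2 326.2 326.3 326.4 326.5 326.5 326.6
 326.7 326.9 327.  327.  327.2 327.2 327.6 327.7 327.9 327.9 327.9 328.
 328.1 328.4 328.4 328.5 328.5 328.7 328.7 328.8 328.8 329.  329.  329.
 329.1 329.1 329.2 329.3 329.4 329.4 329.5 329.6 329.8 329.9 330.  330.1
 330.2 330.2 330.2 330.2 330.3 330.3 330.4 330.4 330.6 330.6 330.6 330.7
 
[... 665 characters left out ...]
.  335.1 335.1 335.2 335.2 335.3 335.3 335.3 335.3 335.3 335.4
 335.4 335.4 335.5 335.5 335.6 335.6 335.7 335.9 335.9 335.9 335.9 336.
 336.1 336.2 336.2 336.2 336.2 336.3 336.3 336.3 336.3 336.4 336.6 336.6
 336.6 336.6 336.6 336.6 336.7 336.7 336.7 336.8 336.8 336.9 337.  337.
 337.1 337.1 337.1 337.1 337.2 337.2 337.2 337.2 337.2 337.2 337.3 337.3
 337.3 337.3 337.3 337.4 337.4 337.4 337.4 337.4 337.5 337.5 337.5 337.5
 337.5 337.6 337.6 337.6 337.6 337.6 337.6 337.7 337.8 337.8 337.8 337.9
 337.9 338.  338.  338.1 338.1 338.2 338.2 338.2 338.4 338.5 338.5 338.6
 338.6 338.6 338.7 338.7 338.7 338.9 338.9 338.9 338.9 339.  339.  339.1
 339.2 339.2 339.5 339.5 339.7 339.7 339.8 339.9 339.9]
```

View pics/l4.png

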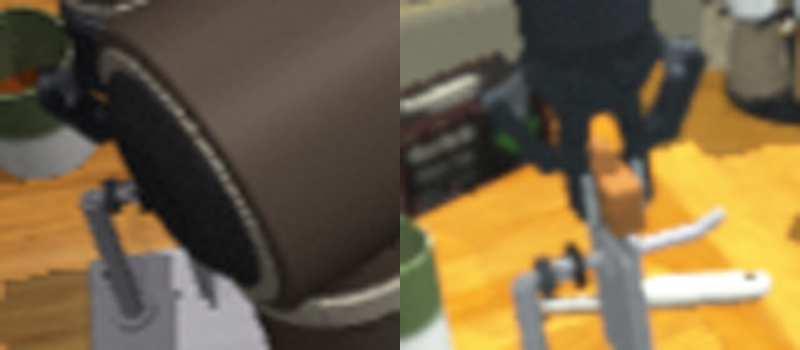

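Call:
arm_command(targets=[[[0,0,0,0,0.0015,0,1],[0,0,0,0,0.003,0,1],[0,0,0,0,0.0045,0,1],[0,0,0,0,0.006,0,1],[0,0,0,0,0.0075,0,1],[0,0,0,0,0.009,0,1],[0,0,0,0,0.01,0,1],[0,0,0,0,0.011,0,1],[0,0,0,0,0.012,0,1],[0,0,0,0,0.012,0,1]]])

```text
time_s: 12.17
ee_pos: [432.8, 311.3, 177.3]
eef_rot: [[-1.0, -0.0, 0.0], [-0.0, 1.0, 0.0], [-0.0, 0.0, -1.0]]
contact_force: [0.0, -0.3, -2.6]
opening: 0.255
grasp_force: 59.1
```

Call:
arm_command(targets=[[[0,0,0,0,0.0003,0,1],[0,0,0,0,0.0006,0,1],[0,0,0,0,0.0009,0,1],[0,0,0,0,0.0012,0,1],[0,0,0,0,0.0015,0,1],[0,0,0,0,0.0018,0,1],[0,0,0,0,0.002,0,1],[0,0,0,0,0.002,0,1],[0,0,0,0,0.002,0,1],[0,0,0,0,0.002,0,1]]])

```text
time_s: 13.0
ee_pos: [432.8, 313.0, 177.3]
eef_rot: [[-1.0, -0.0, -0.0], [-0.0, 1.0, 0.0], [0.0, 0.0, -1.0]]
contact_force: [-0.4, -0.9, -3.5]
opening: 0.246
grasp_force: 59.2
```

Call:
arm_command(targets=[[[0,0,0,0,0.0003,0,1],[0,0,0,0,0.0006,0,1],[0,0,0,0,0.0009,0,1],[0,0,0,0,0.0012,0,1],[0,0,0,0,0.0015,0,1],[0,0,0,0,0.0018,0,1],[0,0,0,0,0.002,0,1],[0,0,0,0,0.002,0,1],[0,0,0,0,0.002,0,1],[0,0,0,0,0.002,0,1]]])

```text
time_s: 13.83
ee_pos: [432.8, 315.0, 177.3]
eef_rot: [[-1.0, -0.0, 0.0], [-0.0, 1.0, 0.0], [-0.0, 0.0, -1.0]]
contact_force: [-0.1, -1.3, -2.7]
opening: 0.247
grasp_force: 59.1
```

Call:
arm_command(targets=[[[0,0,0,0,0.0002,0,1],[0,0,0,0,0.0004,0,1],[0,0,0,0,0.0006,0,1],[0,0,0,0,0.0008,0,1],[0,0,0,0,0.001,0,1],[0,0,0,0,0.0012,0,1],[0,0,0,0,0.0014,0,1],[0,0,0,0,0.0015,0,1],[0,0,0,0,0.0015,0,1],[0,0,0,0,0.0015,0,1]]])

```text
time_s: 14.67
ee_pos: [432.8, 316.4, 177.3]
eef_rot: [[-1.0, -0.0, -0.0], [-0.0, 1.0, -0.0], [0.0, -0.0, -1.0]]
contact_force: [-1.2, -2.1, -2.5]
opening: 0.247
grasp_force: 59.2
```

Call:
arm_command(targets=[[[0,0,0,0,0.0002,0,1],[0,0,0,0,0.0004,0,1],[0,0,0,0,0.0006,0,1],[0,0,0,0,0.0008,0,1],[0,0,0,0,0.001,0,1],[0,0,0,0,0.0012,0,1],[0,0,0,0,0.0014,0,1],[0,0,0,0,0.0015,0,1],[0,0,0,0,0.0015,0,1],[0,0,0,0,0.0015,0,1]]])

```text
time_s: 15.5
ee_pos: [432.8, 317.7, 177.3]
eef_rot: [[-1.0, -0.0, -0.0], [-0.0, 1.0, -0.001], [0.0, -0.001, -1.0]]
contact_force: [-0.0, -4.2, -1.8]
opening: 0.253
grasp_force: 59.3
```

Call:
arm_command(targets=[[[0,0,0,0,0.0002,0,1],[0,0,0,0,0.0004,0,1],[0,0,0,0,0.0006,0,1],[0,0,0,0,0.0008,0,1],[0,0,0,0,0.001,0,1],[0,0,0,0,0.0012,0,1],[0,0,0,0,0.0012,0,1],[0,0,0,0,0.0012,0,1],[0,0,0,0,0.0012,0,1],[0,0,0,0,0.0012,0,1]]])

```text
time_s: 16.33
ee_pos: [432.8, 318.7, 177.3]
eef_rot: [[-1.0, -0.0, -0.0], [-0.0, 1.0, -0.001], [0.0, -0.001, -1.0]]
contact_force: [-0.3, -4.9, -0.1]
opening: 0.249
grasp_force: 59.4
```

Call:
arm_command(targets=[[[0,0,0,0,0.0002,0,1],[0,0,0,0,0.0004,0,1],[0,0,0,0,0.0006,0,1],[0,0,0,0,0.0008,0,1],[0,0,0,0,0.0008,0,1],[0,0,0,0,0.0008,0,1],[0,0,0,0,0.0008,0,1],[0,0,0,0,0.0008,0,1],[0,0,0,0,0.0008,0,1],[0,0,0,0,0.0008,0,1]]])

```text
time_s: 17.17
ee_pos: [432.8, 319.2, 177.3]
eef_rot: [[-1.0, -0.0, -0.0], [-0.0, 1.0, -0.002], [0.0, -0.002, -1.0]]
contact_force: [-0.7, -7.7, 0.1]
opening: 0.25
grasp_force: 59.5
```

Call:
arm_command(targets=[[[0,0,0,0,-0.0004,0,1],[0,0,0,0,-0.0008,0,1],[0,0,0,0,-0.0015,0,1],[0,0,0,0,-0.0022,0,1],[0,0,0,0,-0.003,0,1],[0,0,0,0,-0.004,0,1],[0,0,0,0,-0.005,0,1],[0,0,0,0,-0.006,0,1],[0,0,0,0,-0.0075,0,1],[0,0,0,0,-0.009,0,1]]])

```text
time_s: 18.0
ee_pos: [432.9, 311.3, 177.3]
eef_rot: [[-1.0, -0.0, 0.0], [-0.0, 1.0, 0.001], [-0.0, 0.001, -1.0]]
contact_force: [0.5, -0.4, -2.9]
opening: 0.248
grasp_force: 59.3
```

Call:
arm_command(targets=[[[0,0,0,0,0,-0.0004,1],[0,0,0,0,0,-0.0008,1],[0,0,0,0,0,-0.0012,1],[0,0,0,0,0,-0.0016,1],[0,0,0,0,0,-0.002,1],[0,0,0,0,0,-0.0024,1],[0,0,0,0,0,-0.0028,1],[0,0,0,0,0,-0.0032,1],[0,0,0,0,0,-0.0035,1],[0,0,0,0,0,-0.0035,1]]])

```text
time_s: 18.83
ee_pos: [432.8, 310.9, 173.7]
eef_rot: [[-1.0, -0.0, -0.0], [-0.0, 1.0, -0.0], [0.0, -0.0, -1.0]]
contact_force: [-0.1, -0.6, -3.6]
opening: 0.249
grasp_force: 59.3
```

Lower further until the bar carries it.

Call:
arm_command(targets=[[[0,0,0,0,0,-0.0002,1],[0,0,0,0,0,-0.0004,1],[0,0,0,0,0,-0.0006,1],[0,0,0,0,0,-0.0008,1],[0,0,0,0,0,-0.001,1],[0,0,0,0,0,-0.001,1],[0,0,0,0,0,-0.001,1],[0,0,0,0,0,-0.001,1],[0,0,0,0,0,-0.001,1],[0,0,0,0,0,-0.001,1]]])

```text
time_s: 19.67
ee_pos: [432.8, 311.0, 172.8]
eef_rot: [[-1.0, -0.0, 0.0], [-0.0, 1.0, 0.0], [-0.0, 0.0, -1.0]]
contact_force: [-0.5, 0.2, -2.4]
opening: 0.249
grasp_force: 59.3
```

Call:
arm_command(targets=[[[0,0,0,0,0,-0.0002,1],[0,0,0,0,0,-0.0004,1],[0,0,0,0,0,-0.0006,1],[0,0,0,0,0,-0.0008,1],[0,0,0,0,0,-0.001,1],[0,0,0,0,0,-0.001,1],[0,0,0,0,0,-0.001,1],[0,0,0,0,0,-0.001,1],[0,0,0,0,0,-0.001,1],[0,0,0,0,0,-0.001,1]]])

```text
time_s: 20.5
ee_pos: [432.9, 311.1, 172.1]
eef_rot: [[-1.0, -0.0, 0.0], [-0.0, 1.0, 0.0], [-0.0, 0.0, -1.0]]
contact_force: [-0.5, -0.4, 1.8]
opening: 0.249
grasp_force: 59.6
```

Call:
arm_command(targets=[[[0,0,0,0,0,0.0003,1],[0,0,0,0,0,0.0003,0.75],[0,0,0,0,0,0.0003,0.72],[0,0,0,0,0,0.0003,0.69],[0,0,0,0,0,0.0003,0.66],[0,0,0,0,0,0.0003,0.62],[0,0,0,0,0,0.0003,0.58],[0,0,0,0,0,0.0003,0.54],[0,0,0,0,0,0.0003,0.5],[0,0,0,0,0,0.0003,0.5]]], newtons=20)

```text
time_s: 21.33
ee_pos: [432.9, 311.0, 172.1]
eef_rot: [[-1.0, -0.0, 0.0], [-0.0, 1.0, 0.0], [-0.0, 0.0, -1.0]]
contact_force: [0.8, 0.1, -0.6]
opening: 0.5
grasp_force: 0.0
```

Call:
arm_command(targets=[[[0,0,0,0,0,0,0.4],[0,0,0,0,0,0,0.3],[0,0,0,0,0,0,0.2],[0,0,0,0,0,0,0.2],[0,0,0,0,0,0,0.2],[0,0,0,0,0,0,0.2],[0,0,0,0,0,0,0.2],[0,0,0,0,0,0,0.2],[0,0,0,0,0,0,0.2],[0,0,0,0,0,0,0.2]]])

```text
time_s: 22.17
ee_pos: [432.8, 311.0, 172.1]
eef_rot: [[-1.0, -0.0, -0.0], [-0.0, 1.0, 0.0], [0.0, 0.0, -1.0]]
contact_force: [-0.9, 0.0, 1.0]
opening: 0.795
grasp_force: 0.0
```

Call:
arm_command(targets=[[[0,0,0,0,0,0.004,0.2],[0,0,0,0,0,0.01,0.2],[0,0,0,0,0,0.02,0.2],[0,0,0,0,0,0.035,0.2],[0,0,0,0,0,0.05,0.2],[0,0,0,0,0,0.07,0.2],[0,0,0,0,0,0.09,0.2],[0,0,0,0,0,0.11,0.2],[0,0,0,0,0,0.125,0.2],[0,0,0,0,0,0.13,0.2]]])

```text
time_s: 23.0
ee_pos: [434.5, 312.0, 306.6]
eef_rot: [[-1.0, -0.0, 0.006], [-0.0, 1.0, 0.004], [-0.006, 0.004, -1.0]]
contact_force: [-0.3, 0.3, 0.2]
opening: 0.805
grasp_force: 0.0
```

Call:
arm_command(targets=[[[0,0,0,-0.01,-0.015,0,0.2],[0,0,0,-0.02,-0.04,0,0.2],[0,0,0,-0.02,-0.07,0,0.2],[0,0,0,-0.02,-0.1,0,0.2],[0,0,0,-0.02,-0.13,0,0.2],[0,0,0,-0.02,-0.16,0,0.2],[0,0,0,-0.02,-0.19,0,0.2],[0,0,0,-0.02,-0.215,0,0.2],[0,0,0,-0.02,-0.23,0,0.2],[0,0,0,-0.02,-0.23,0,0.2]]])

```text
time_s: 23.83
ee_pos: [412.5, 78.5, 302.1]
eef_rot: [[-1.0, 0.003, 0.0], [0.003, 1.0, -0.001], [-0.0, -0.001, -1.0]]
contact_force: [-0.3, 0.9, -0.6]
opening: 0.799
grasp_force: 0.0
```

```bash
python3 - <<'E'
from look import *
shoot(5,130,180,230,260)
E
```

```text
[412.7  80.8 302.2] [[-1.0, 0.002, 0.0], [0.002, 1.0, 0.001], [-0.0, 0.001, -1.0]] [-1.1  0.2  0.1] 23.93
```

View pics/l5.png

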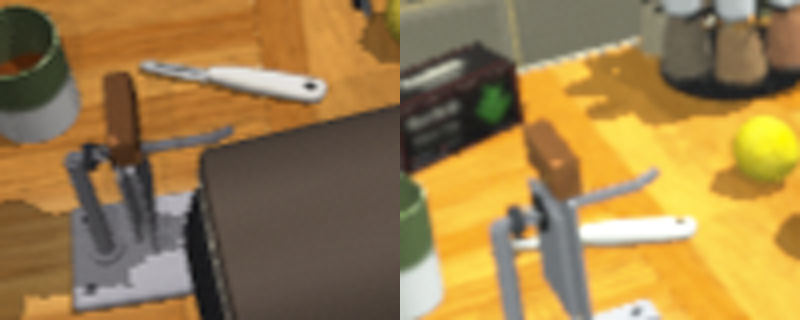

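Call:
arm_command(targets=[[[0,0,0,0,0,0,0.2],[0,0,0,0,0,0,0.2],[0,0,0,0,0,0,0.2],[0,0,0,0,0,0,0.2],[0,0,0,0,0,0,0.2],[0,0,0,0,0,0,0.2],[0,0,0,0,0,0,0.2],[0,0,0,0,0,0,0.2],[0,0,0,0,0,0,0.2],[0,0,0,0,0,0,0.2]]])

```text
time_s: 24.77
ee_pos: [412.8, 81.0, 302.1]
eef_rot: [[-1.0, -0.0, 0.0], [-0.0, 1.0, 0.0], [-0.0, 0.0, -1.0]]
contact_force: [-0.2, -0.0, -0.3]
opening: 0.797
grasp_force: 0.0
```

```bash
python3 -c "
from station import robot
print(robot.finish_job())"
```

```text
the job is handed in; nothing more can be done
None
```

The holed scraper now hangs on the bar in front of the plate; I used it to squeeze the pad about 3 mm (last force reading 7.7 N), then let go and handed the job in at about 25 s with both hanging side by side.

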